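Label the gasket bay on the spares rack and hold the label home for the lock screw

ROBOT

A 7-joint arm with a two-finger parallel gripper is mounted at the origin on a cart in front of the work surface, level with it; the furniture and walls round the work are solid. World frame = base frame: x ahead of the robot, y to its left, z up, the work surface at z = 0. Lengths are in m, angles in rad, forces in N, time in s.
With the tool pointing down it reaches from about 0.425 to 0.925 m from the base axis. Payload 6.8 kg.
Tool frame: the origin (TCP) lies where the fingers leave the gripper's body, on its centre line; the fingertips stand 73 mm ahead of it and the grasp point (between the pads) lies ctrl.grip_depth ahead of it (ctrl.grip_depth is the distance from the TCP to the grasp point, in m); z points along the fingers, y is the line along which they close (so a half turn about z gives the same grasp; the last joint's range is limited). The gripper opens to 85 mm and grips with 20 to 120 N. Pads are 22 mm wide; open, the fingers measure 114 mm over their backs; the gripper's body (76 mm by 85 mm) begins 54 mm behind the grasp point. The pads swing forward as they close: fully open they stand 13 mm farther back than shut.
Start: joints at [1.079, 0.477, 0.022, 1.555, -0.011, 1.109, -0.083], TCP at [0.253, -0.626, 0.304] pointing down, gripper open.
Joint ranges: [-2.96, 2.96], [-0.34, 2.1], [-1.41, 1.46], [0.24, 2.44], [-1.37, 4.51], [0.17, 1.92], [-2.96, 2.96]. Speed limits (rad/s): [2.39, 2.39, 3.14, 3.14, 3.14, 3.14, 3.14].

INTERFACE

Orientations are given as a unit quaternion [w, x, y, z].
In Python, from bench import ctrl, grab_frame, get_calibration, job, search_frame, cut_out, tip_of gives the robot as it stands.
- The arm moves only by the tool drive_tool, never from a script. Its arguments are lists of equal length, an entry for each row: "xyz": the shift along the tool's x, y, z as a fraction of full scale, a list of three; "twist": the turn, a rotation vector about the tool's x, y, z as a fraction of full scale, a list of three. In form: {"xyz": [[x, y, z], ...], "twist": [[wx, wy, wz], ...]}. A call has 1 to 12 rows; each row is the pose to reach, as a shift and turn from the pose commanded when the call began, along the tool's axes at that moment; what a row does not reach only later rows make up. Full scale, the value 1, is 20 cm for a shift and pi/2 rad for a turn. A row lasts 1/10 s, in which the tool goes at most 50 mm and 8.59 degrees, less where a joint would pass 70% of its speed; a pose out of reach is approached as far as the arm can. A call with a number of a shift or a turn outside -1 to 1 is refused whole. A call with a gripper value outside its range is refused whole. "fingers" is the closure in counts, from 0 (fully open) to 255 (shut), set as the call begins (left out, the last holds). The fingers move at their own pace and stop on an object; "newtons" is the grip in N (left out, the last holds). Time passes only in rows, so rows that repeat a pose let the fingers close. It gives the time, the measured TCP pose, the force, the opening and the grip force at its end, in the units of the state.
- ctrl.read_state(): the state, without advancing time (a new reading comes with each control period).
- grab_frame(name): name is "scene" or "top" or "wrist"; returns (picture, depth): 400x640x3 uint8, red, green, blue; 400x640 float32, m along the optical axis (not along the pixel's ray), 0 where there is no reading.
- get_calibration(name): a dict with "intrinsics" (3x3 intrinsics, pixels), "R" (3x3) and "t" (3): a world point X has camera coordinates R X + t; the wrist camera has in their place "tool_from_camera" (4x4, takes a point from camera to tool coordinates, whose origin is the TCP and whose axes are the flange's). Camera axes: x right, y down, z forward; pixel columns grow to the right and rows downward; lengths in m; the calibration is good to about 2 mm. A picture is of the moment at which its call begins: read the wrist's pose just before it. get_calibration takes no time and is no camera call.
- job.finish_job(): hands the job in; it is judged then, once.
Trained networks look in the newest picture that a camera, given by its name, has taken for a name from the list of things; names that differ only in an ending like _2 or _b are one class to them, and where a whole thing is asked for, a point or a joint stands for the part that bears it (a point fixed in the world has none). Each returns a list of dicts, best first, with "conf" (0 to 1); they miss things now and then, are a little off and sometimes report something else, mostly with a low value. They report only what shows in the picture. A call takes as long as a camera call.
- search_frame(camera, thing): "at" ([column, row] in pixels, amid what is visible of it).
- cut_out(camera, thing): "pixels" (400x640 bool, what is visible of it) and "at" ([column, row] in pixels, amid what is visible of it).
- tip_of(camera, thing): "at" ([column, row] in pixels: a listed point, or the origin of a listed thing).
The state is a dict: "t": time; "joint_positions": joint angles; "qd": joint speeds; "effort": joint torques, N m; "tcp_pos": TCP position; "orientation": TCP orientation; "contact_force": force on the tool from outside, world axes, zero at the start; "moment": the same for the moment, N m; "finger_gap": finger opening in m; "finger_force": force on a finger pad.
Only numpy, scipy, OpenCV 4.12 (cv2) and the standard library are available. Lean on these libraries where they do the work, as an engineer would, in place of code of your own. Each camera call takes 0.05 s, during which the arm holds its last target. There are 200 camera calls.

TASK

The left-hand bay of the spares rack, the one with the dark-red-banded carton, needs its label: slide the label carriage left along the rack's front rail up against its end stop, then take the red label holder from the wooden block and push it, tongue down and card to the front, behind the carriage's lip, against the spring, until it is fully home. Finish while still holding it pressed fully down with the gripper on it, because the spring lifts it again and a workmate is about to tighten the lock screw. Leave the green label holder and the goods on the rack as they are.

Things in the scene. Friction and masses are not known exactly. Their poses are not given: they have to be found in the camera images.
- pocket (a point): Label carriage (black): middle of its pocket in plan, at the height of the rail's top (44 mm above the worktop); moves with the carriage. x: away from the robot, across the pocket; y: along the rail, left towards the end stop; z up. The pocket is a slot open at the top, 14 mm across (x) and 64 mm long (y).
- lip (a point): Middle of the top edge of the carriage's front lip, 36 mm above and 12 mm in front of pocket; same axes. Its edge and those of the rear wall (to 42 mm above pocket) and end cheeks (36 mm) flare outwards by 4 mm as a lead-in. The slotted lock screw sits in the lip's face.
- notch (a point): On the fixed rack, same axes: middle of the rail's notch for the left-hand bay, at the rail's top. 30 mm long (y), 15 mm wide, 16 mm deep. With the carriage at its stop, pocket lies here and the holder's tongue passes into it; away from a notch (the other bays have one too) the tongue lands on the rail and the holder cannot go home.
- fin (a point): On the carriage, same axes: grip point of its yellow upright grip fin, 51 mm right (-y) of the pocket and 60 mm above the rail's top (104 mm above the worktop). The fin is 10 mm thick (x), 22 mm wide (y), its top 12 mm above this point; both broad faces are free for 49 mm below it.
- carriage (a joint): Position of the carriage along the rack's rail, in m: 0 at the right end, 0.220 against the steel end stop at the left. It starts between 0 and 0.13 and stays where it is left (2.5 N of friction, plus 6 N per m/s of drag).
- shoe (a joint): Travel of the brass sprung shoe in the pocket, in m: 0 up (its top 16 mm above pocket), 0.008 pressed down on its solid stop (top 8 mm above). The spring pushes up with 4 N at 0 and 8 N at full travel, and lifts the holder again if it is let go. A 28 mm gap in its middle lets the tongue through.
- holder_red: Black label holder, red grip tab, card with red band; upright in either slot of the block. Origin: middle of the tongue's foot; x across its 9 mm thickness (card faces -x), y along its width, z up. Tongue 22 mm wide up to the shoulders at 14 mm, body 60 wide to 64, tab 36 wide to 94 mm. 40 to 85 g. Home, its origin is 6 mm under pocket, axes alike, card to the robot.
- card (a point): Middle of the white card in the front face of the red holder, 5 mm in front (-x) of its mid plane and 48 mm above the tongue's foot; same axes as the holder. It ends facing the robot's side of the rack.
- holder_green: The same kind of label holder with green tab and band, in the other slot of the block; it is for another bay and stays there. Origin and axes as for the red one.
- caddy: Fixed beech block, 50 x 160 x 36 mm (x, y, z), origin in the middle of its underside. Two slots, 11 x 62 mm and 30 mm deep, 37.5 mm either side of the middle along y, hold the label holders upright with their origins 6 mm above the worktop, axes parallel to the block's.
- gasket_carton: Cardboard carton with a dark red band, 70 x 101 x 50 mm, in the rack's left-hand bay; origin in the middle of its underside. The rack's goods begin 55 mm behind the pocket's middle and reach at most 90 mm above the worktop; its back panel, 134 mm behind the pocket's middle, is 134 mm high.
- seal_carton: Cardboard carton with a green band, 65 x 91 x 55 mm, in the rack's middle bay; origin in the middle of its underside.
- bung_1: Grey rubber bung, 52 mm across and 40 mm high, in the right-hand bay; origin in the middle of its underside.
- bung_2: Black rubber bung, 44 mm across and 35 mm high, in the right-hand bay, right of the first; origin in the middle of its underside.

How it is judged:
On the way, in this order (a step that is already met when the one before it is completed fails the run):
1. the label carriage stands against its end stop at the left (within 4 mm) (value of joint carriage above 0.216 m), for 0.2 s.
2. the red label holder is fully home behind the lip, the carriage still at its stop (value of joint carriage above 0.216 m and value of joint shoe above 0.0062 m and horizontal distance between holder_red and pocket below 0.005 m and angle between holder_red's own z axis and vertical below 0.09 rad and angle between the y axis of holder_red and the y axis of pocket, either way round below 0.09 rad and z of holder_red in the frame of pocket between -0.0085 and -0.0035 m and x of card in the frame of pocket below 0 m), for 0.2 s.
At the end, for the whole second after the job is handed in: Carriage within 4 mm of its stop; red holder upright, card to the front, square (0.09 rad) in the pocket, within 5 mm of its centre, pressing the shoe down at least 6.2 of 8 mm; the gripper still on it, holder at rest; green holder still in its slot (all of step 2 and contact force between the fingers and holder_red above 2 N and linear speed of holder_red below 0.02 m/s and distance of holder_green from where it was at the start of the episode below 0.015 m); the arm keeps its last pose, push and grip.
It fails at once if the green label holder is moved from its place (more than 15 mm) (distance of holder_green from where it was at the start of the episode above 0.015 m).
It fails at once if the goods in the rack are displaced (more than 20 mm) (distance of any of gasket_carton, seal_carton, bung_1, bung_2 from where it was at the start of the episode above 0.02 m).
It also fails if it takes over 58 s, if anything falls off the work surface, if the arm or the gripper's body presses on something with over 40 N, if the wrist force passes 120 N, or if a joint passes its speed limit or range.

## Working session

There is one attempt and no reset: what is moved stays moved. The work goes in short steps, Python scripts to look and compute and a tool call to move; the robot and the scene stay as the last step left them, time stands still between calls to the robot, and variables do not carry over. Pictures are saved under pics/ and viewed, at most 10 in all, crops included, and the job is handed in when it is done.

Besides the shell and the picture viewer there is one more tool, called after ">>>" by a JSON object that holds its "api" and its "payload". drive_tool: Moves the arm, as the interface text tells. Shift numbers are shares of 20 cm and turn numbers shares of pi/2 rad, none past 1 either way. Its arguments: {"type":"object","properties":{"xyz":{"type":"array"},"twist":{"type":"array"},"fingers":{"type":"number"},"newtons":{"type":"number"}},"required":["xyz","twist"]}

```bash
mkdir -p pics
cat > h.py <<'E'
import numpy as np, cv2
from scipy.spatial.transform import Rotation as Ro
from bench import ctrl, grab_frame, get_calibration, job, search_frame, cut_out, tip_of
def cam(name):
    c=get_calibration(name)
    K=np.array(c["intrinsics"])
    if "R" in c: 
        R=np.array(c["R"]);t=np.array(c["t"]); return K,R.T,-R.T@t
    s=ctrl.read_state(); T=np.array(c["tool_from_camera"]); q=np.array(s["orientation"])
    Rt=Ro.from_quat(q[[1,2,3,0]]).as_matrix()
    return K,Rt@T[:3,:3],Rt@T[:3,3]+np.array(s["tcp_pos"])
def ray(C,px):
    K,R,o=C; d=R@np.linalg.solve(K,[px[0],px[1],1.]); return o,d
def atz(C,px,z):
    o,d=ray(C,px); return o+d*(z-o[2])/d[2]
def cloud(C,depth,mask):
    v,u=np.nonzero(mask&(depth>0)); K,R,o=C; z=depth[v,u]
    P=np.linalg.inv(K)@np.vstack([u,v,np.ones_like(u)])*z
    return (R@P).T+o
np.set_printoptions(precision=4,suppress=True)
E
python3 - <<'E'
from h import *
s=ctrl.read_state(); print(s["t"],s["tcp_pos"],s["orientation"],ctrl.grip_depth,s["finger_gap"])
for n in ("scene","top"):
    C=cam(n); im,d=grab_frame(n); cv2.imwrite(f"pics/{n}0.png",im[:,:,::-1])
    print(n,C[2],"axis",C[1][:,2])
    for th,z in (("fin",.104),("pocket",.044),("notch",.044),("lip",.08),("card",.054),("holder_red",.006),("holder_green",.006),("caddy",0),("gasket_carton",None)):
        for r in tip_of(n,th)[:2]:
            print(th,round(r["conf"],2),np.round(r["at"]), atz(C,r["at"],z) if z is not None else "")
E
```

```text
0.0 [ 0.2526 -0.6255  0.3029] [-0.0009  0.9816  0.1907 -0.0002] 0.0539 0.08545372037844383
scene [-0.1756  0.806   0.7173] axis [ 0.5265 -0.6902 -0.4964]
fin 0.55 [337. 208.] [ 0.4454 -0.0411  0.104 ]
pocket 0.65 [328. 230.] [ 0.46   -0.0205  0.044 ]
notch 0.64 [299. 260.] [0.4403 0.1188 0.044 ]
lip 0.86 [330. 224.] [ 0.4403 -0.004   0.08  ]
card 0.72 [367. 182.] [ 0.517  -0.2875  0.054 ]
card 0.27 [373. 193.] [ 0.4631 -0.2363  0.054 ]
holder_red 0.54 [366. 194.] [ 0.5237 -0.2969  0.006 ]
holder_green 0.79 [378. 187.] [ 0.518  -0.3551  0.006 ]
caddy 0.75 [373. 194.] [ 0.5135 -0.3215  0.    ]
gasket_carton 0.97 [269. 253.] 
gasket_carton 0.52 [328. 228.] 
top [ 0.326  -0.0725  1.1059] axis [ 0.1862  0.0064 -0.9825]
fin 0.75 [313. 221.] [ 0.4539 -0.0593  0.104 ]
pocket 0.77 [291. 224.] [ 0.4557 -0.0086  0.044 ]
notch 0.77 [237. 231.] [0.4436 0.1145 0.044 ]
lip 0.66 [290. 229.] [ 0.4408 -0.0095  0.08  ]
card 0.67 [416. 193.] [ 0.5209 -0.297   0.054 ]
holder_red 0.82 [408. 199.] [ 0.5161 -0.2887  0.006 ]
holder_green 0.7 [441. 200.] [ 0.51   -0.3653  0.006 ]
holder_green 0.26 [290. 227.] [ 0.4537 -0.0048  0.006 ]
caddy 0.71 [424. 200.] [ 0.5139 -0.3272  0.    ]
gasket_carton 0.85 [234. 192.]
```

Run:
```python
import cv2
a=cv2.imread("pics/top0.png")[120:290,170:500]; b=cv2.imread("pics/scene0.png")[130:320,200:480]
a=cv2.resize(a,(560,288),interpolation=cv2.INTER_CUBIC)
b=cv2.resize(b,(440,298),interpolation=cv2.INTER_CUBIC)
import numpy as np
o=np.zeros((590,600,3),'u1');o[:288,:560]=a;o[290:588,:440]=b
cv2.imwrite("pics/c0.png",o)
```

```text
(no output)
```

View pics/c0.png

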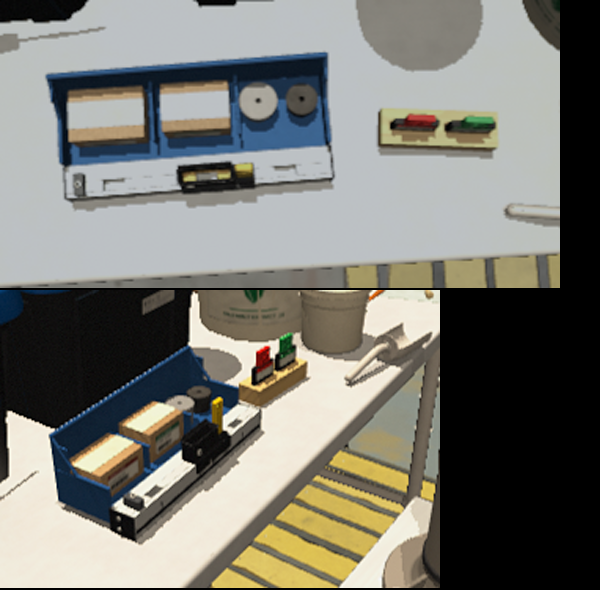

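The top view shows the rack, slightly turned, with the carriage around mid-rail. The red holder is in the left slot of the block with its card to the front. I'll fit the yaws next.

Run:
```python
from h import *
print(np.array(get_calibration("wrist")["tool_from_camera"]))
for n in ("top","scene"):
    C=cam(n); im,d=grab_frame(n)
    P=cloud(C,d,np.ones(d.shape,bool))
    def fit(m,lab):
        Q=P[m][:,:2].astype(np.float32)*1000
        if len(Q)<20: print(lab,len(Q));return
        r=cv2.minAreaRect(Q); print(n,lab,len(Q),r, np.median(P[m][:,2]), "box",cv2.boxPoints(r).round().tolist())
    x,y,z=P.T
    fit((abs(z-.044)<.003)&(x>.38)&(x<.49)&(y<.2)&(y>-.2)&(x<.475-.1*y),"rail")
    fit((abs(z-.036)<.003)&(x>.47)&(x<.56)&(y<-.22)&(y>-.43),"caddy")
    fit((z>.07)&(z<.12)&(x>.47)&(x<.56)&(y<-.22)&(y>-.325),"redh")
    fit((z>.097)&(z<.13)&(x>.4)&(x<.50)&(y<.1)&(y>-.15),"fin")
    fit((z>.07)&(z<.09)&(x>.4)&(x<.50)&(y<.1)&(y>-.15),"carr")
    fit((z>.12)&(z<.14)&(x>.5)&(x<.66)&(y<.25)&(y>-.2),"panel")
```

```text
[[-0.0002 -0.9471 -0.321   0.0829]
 [ 1.      0.     -0.0008  0.0005]
 [ 0.0008 -0.321   0.9471 -0.0711]
 [ 0.      0.      0.      1.    ]]
top rail 1294 ((454.4306640625, -0.0430145263671875), (42.00702667236328, 365.2284851074219), 5.476438999176025) 0.04447359534114581 box [[416.0, 180.0], [451.0, -184.0], [493.0, -180.0], [458.0, 184.0]]
top caddy 838 ((518.3678588867188, -331.4137268066406), (159.6859130859375, 51.04036331176758), 86.5042495727539) 0.03641784514671065 box [[488.0, -410.0], [539.0, -413.0], [549.0, -253.0], [498.0, -250.0]]
top redh 132 ((519.1099243164062, -293.7464294433594), (58.743289947509766, 10.160698890686035), 85.68844604492188) 0.09562354578937127 box [[512.0, -323.0], [522.0, -323.0], [526.0, -265.0], [516.0, -264.0]]
top fin 59 ((458.2266540527344, -61.361572265625), (11.36199951171875, 20.23406410217285), 4.167080402374268) 0.11468944592087904 box [[452.0, -52.0], [453.0, -72.0], [465.0, -71.0], [463.0, -51.0]]
top carr 254 ((456.2813720703125, -20.767608642578125), (26.824039459228516, 95.36751556396484), 3.3394856452941895) 0.08076820697862974 box
[... 809 characters left out ...]
7714329401 box [[511.0, -317.0], [524.0, -317.0], [526.0, -263.0], [514.0, -262.0]]
scene fin 61 ((456.28289794921875, -58.13413619995117), (11.613835334777832, 24.582744598388672), 4.467402935028076) 0.10979509732983905 box [[450.0, -46.0], [451.0, -71.0], [463.0, -70.0], [461.0, -45.0]]
scene carr 272 ((454.5357666015625, -20.452919006347656), (28.2800350189209, 99.82386779785156), 2.1572105884552) 0.07913022688974408 box [[439.0, 29.0], [442.0, -71.0], [471.0, -70.0], [467.0, 30.0]]
scene panel 591 ((584.7039184570312, 10.283279418945312), (13.354167938232422, 360.8361511230469), 3.1356699466705322) 0.13003303824981893 box [[568.0, 190.0], [588.0, -170.0], [601.0, -169.0], [582.0, 191.0]]
```

>>> {"api": "drive_tool", "payload": {"xyz": [[1,-1,0],[1,-1,0],[1,-1,0],[1,-1,0],[1,-1,0],[1,-1,0],[1,-1,0],[1,-1,0],[1,-1,0],[1,-1,0]], "twist": [[0,0,-0.8],[0,0,-0.8],[0,0,-0.8],[0,0,-0.8],[0,0,-0.8],[0,0,-0.8],[0,0,-0.8],[0,0,-0.8],[0,0,-0.8],[0,0,-0.8]], "fingers": 90, "newtons": 60}}

```text
t: 2.1
tcp_pos: [0.3633, -0.3656, 0.3041]
orientation: [0.0, 0.682, 0.731, -0.0]
contact_force: [0.2, 0.4, -1.4]
finger_gap: 0.0548
finger_force: 0.0
```

>>> {"api": "drive_tool", "payload": {"xyz": [[1,0.4,0.1],[1,0.4,0.1],[1,0.4,0.1],[1,0.4,0.1],[1,0.4,0.1],[1,0.4,0.1]], "twist": [[0,0,0],[0,0,0],[0,0,0],[0,0,0],[0,0,0],[0,0,0]]}}

```text
t: 2.7
tcp_pos: [0.4301, -0.1575, 0.284]
orientation: [-0.0, 0.681, 0.733, 0.0]
contact_force: [-0.0, 0.0, 0.2]
finger_gap: 0.0553
finger_force: 0.0
```

>>> {"api": "drive_tool", "payload": {"xyz": [[0.45,0.18,0],[0.45,0.18,0],[0.45,0.18,0],[0.45,0.18,0],[0.45,0.18,0]], "twist": [[0,0,0],[0,0,0],[0,0,0],[0,0,0],[0,0,0]]}}

```text
t: 3.2
tcp_pos: [0.4585, -0.0701, 0.2837]
orientation: [0.0, 0.683, 0.73, -0.0]
contact_force: [-1.0, -0.7, 0.4]
finger_gap: 0.0554
finger_force: 0.0
```

```bash
cat >> h.py <<'E'
def tool():
    s=ctrl.read_state(); q=np.array(s["orientation"]); R=Ro.from_quat(q[[1,2,3,0]]).as_matrix()
    return s,R,np.array(s["tcp_pos"])
def go(target_grasp,yaw,depth=None):
    """shift/turn in drive units for grasp point at target with tool x at yaw, tool down"""
    s,R,p=tool(); dp=np.array(target_grasp)+[0,0,ctrl.grip_depth]-p
    Rt=np.array([[np.cos(yaw),np.sin(yaw),0],[np.sin(yaw),-np.cos(yaw),0],[0,0,-1]]).T
    Rt=np.column_stack([[np.cos(yaw),np.sin(yaw),0],[np.sin(yaw),-np.cos(yaw),0],[0,0,-1]])
    return R.T@dp/.2, Ro.from_matrix(R.T@Rt).as_rotvec()/(np.pi/2)
E
python3 - <<'E'
from h import *
s,R,p=tool(); print(s["t"],p, "yaw",np.arctan2(R[1,0],R[0,0]))
C=cam("wrist"); im,d=grab_frame("wrist"); cv2.imwrite("pics/w1.png",im[:,:,::-1])
for th,z in (("fin",.104),("pocket",.044),("notch",.044),("lip",.08)):
    for r in tip_of("wrist",th)[:2]: print(th,round(r["conf"],2),np.round(r["at"]), atz(C,r["at"],z))
P=cloud(C,d,np.ones(d.shape,bool)); x,y,z=P.T
def fit(m,lab):
    Q=P[m][:,:2].astype(np.float32)*1000
    if len(Q)<20: print(lab,len(Q));return
    r=cv2.minAreaRect(Q); vx=cv2.fitLine(Q,cv2.DIST_HUBER,0,.01,.01).ravel()
    print(lab,len(Q),np.array(r[0]),r[1:],"z",np.median(P[m][:,2]),"line",vx)
fit((z>.112)&(z<.12)&(x>.43)&(x<.48)&(abs(y+.06)<.03),"fin top")
fit((abs(z-.044)<.002)&(x>.40)&(x<.49),"rail")
fit((abs(z-.08)<.002)&(x>.40)&(x<.49)&(y>-.05),"lip")
E
```

```text
3.2 [ 0.4585 -0.0701  0.2837] yaw 1.6370980190844848
fin 0.62 [315. 186.] [ 0.4594 -0.0608  0.104 ]
pocket 0.58 [313. 120.] [ 0.4542 -0.0078  0.044 ]
pocket 0.39 [400. 114.] [0.5434 0.0046 0.044 ]
lip 0.88 [299. 122.] [ 0.4416 -0.008   0.08  ]
fin top 265 [458.3599 -60.6195] ((9.595340728759766, 21.228242874145508), 4.215796947479248) z 0.11644473425625246 line [  0.0669  -0.9978 458.8054 -60.0971]
rail 7040 [465.656 -40.977] ((44.507816314697266, 280.76715087890625), 3.203026294708252) z 0.04492818764260542 line [  0.0622  -0.9981 469.7062 -20.3122]
lip 609 [454.1594 -10.3766] ((22.978181838989258, 75.85029602050781), 3.1310391426086426) z 0.08062589791119595 line [  0.0682  -0.9977 446.7431  -8.3767]
```

View pics/w1.png

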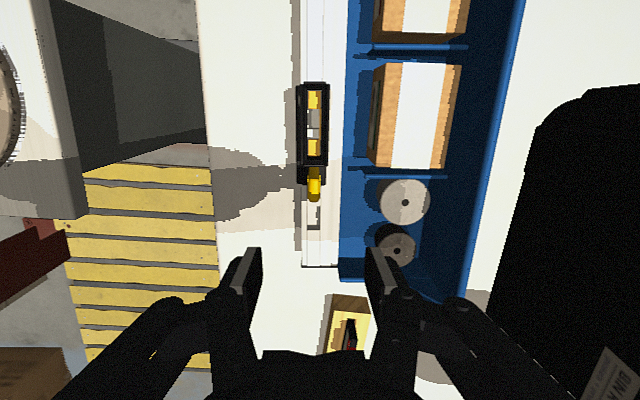

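Wrist picture: fin top near (315,185), carriage pocket near (313,125), fingers parallel to the rail. The tool yaw already matches the rack at 0.066 rad, so I can descend onto the fin and close.

>>> {"api": "drive_tool", "payload": {"xyz": [[0.05,0,0.2],[0.05,0,0.4],[0.05,0,0.55],[0.05,0,0.63],[0.05,0,0.63]], "twist": [[0,0,0],[0,0,0],[0,0,0],[0,0,0],[0,0,0]]}}

```text
t: 3.95
tcp_pos: [0.4567, -0.0586, 0.1559]
orientation: [-0.002, 0.682, 0.731, -0.001]
contact_force: [0.9, 0.6, 0.3]
finger_gap: 0.055
finger_force: 0.0
```

>>> {"api": "drive_tool", "payload": {"xyz": [[0,0,0],[0,0,0],[0,0,0],[0,0,0],[0,0,0],[0,0,0]], "twist": [[0,0,0],[0,0,0],[0,0,0],[0,0,0],[0,0,0],[0,0,0]], "fingers": 255, "newtons": 40}}

```text
t: 4.55
tcp_pos: [0.4582, -0.0585, 0.1591]
orientation: [0.001, 0.683, 0.731, -0.0]
contact_force: [-4.3, -0.4, 7.8]
finger_gap: 0.0093
finger_force: 39.9
```

>>> {"api": "drive_tool", "payload": {"xyz": [[0.1,0,0],[0.2,0,0],[0.3,0,0],[0.4,0,0],[0.5,0,0],[0.56,0,0],[0.58,0,0],[0.58,0,0]], "twist": [[0,0,0],[0,0,0],[0,0,0],[0,0,0],[0,0,0],[0,0,0],[0,0,0],[0,0,0]]}}

```text
t: 5.35
tcp_pos: [0.451, 0.0586, 0.159]
orientation: [0.001, 0.682, 0.731, 0.001]
contact_force: [-1.2, 2.4, 8.5]
finger_gap: 0.0089
finger_force: 40.5
```

>>> {"api": "drive_tool", "payload": {"xyz": [[0.02,0,0],[0.04,0,0],[0.05,0,0],[0.05,0,0]], "twist": [[0,0,0],[0,0,0],[0,0,0],[0,0,0]]}}

```text
t: 5.75
tcp_pos: [0.4505, 0.0674, 0.1591]
orientation: [0.001, 0.682, 0.731, 0.001]
contact_force: [0.5, -1.3, 9.1]
finger_gap: 0.0093
finger_force: 40.4
```

>>> {"api": "drive_tool", "payload": {"xyz": [[0.015,0,0],[0.03,0,0],[0.03,0,0]], "twist": [[0,0,0],[0,0,0],[0,0,0]]}}

```text
t: 6.05
tcp_pos: [0.4505, 0.0683, 0.1591]
orientation: [0.003, 0.684, 0.73, -0.002]
contact_force: [0.9, -17.3, 14.3]
finger_gap: 0.0093
finger_force: 41.0
```

>>> {"api": "drive_tool", "payload": {"xyz": [[0.015,0,0],[0.03,0,0],[0.03,0,0]], "twist": [[0,0,0],[0,0,0],[0,0,0]]}}

```text
t: 6.35
tcp_pos: [0.4505, 0.0692, 0.1591]
orientation: [0.005, 0.685, 0.728, -0.005]
contact_force: [2.8, -32.8, 19.0]
finger_gap: 0.0092
finger_force: 41.5
```

>>> {"api": "drive_tool", "payload": {"xyz": [[-0.025,0,0],[-0.05,0,0],[-0.05,0,0]], "twist": [[0,0,0],[0,0,0],[0,0,0]]}}

```text
t: 6.65
tcp_pos: [0.4505, 0.068, 0.159]
orientation: [0.001, 0.683, 0.73, 0.001]
contact_force: [0.7, -5.2, 8.4]
finger_gap: 0.0095
finger_force: 40.3
```

>>> {"api": "drive_tool", "payload": {"xyz": [[0,0,0],[0,0,0],[0,0,0],[0,0,0]], "twist": [[0,0,0],[0,0,0],[0,0,0],[0,0,0]], "fingers": 90}}

```text
t: 7.05
tcp_pos: [0.4491, 0.0696, 0.1578]
orientation: [-0.0, 0.682, 0.731, -0.0]
contact_force: [0.0, -0.7, 0.0]
finger_gap: 0.0551
finger_force: 0.0
```

>>> {"api": "drive_tool", "payload": {"xyz": [[0,0,-0.2],[0.1,0,-0.4],[0.2,0,-0.65],[0.2,0,-0.65],[0.2,0,-0.65]], "twist": [[0,0,0],[0,0,0],[0,0,0],[0,0,0],[0,0,0]]}}

```text
t: 7.55
tcp_pos: [0.4469, 0.1101, 0.289]
orientation: [0.001, 0.682, 0.732, 0.001]
contact_force: [1.0, -0.2, -0.4]
finger_gap: 0.0551
finger_force: 0.0
```

```bash
cat >> h.py <<'E'
def fit(P,m,lab):
    Q=P[m][:,:2].astype(np.float32)*1000
    if len(Q)<20: print(lab,len(Q));return
    r=cv2.minAreaRect(Q); vx=cv2.fitLine(Q,cv2.DIST_HUBER,0,.01,.01).ravel()
    print(lab,len(Q),np.array(r[0]),r[1:],"z",np.median(P[m][:,2]),"line",vx)
E
python3 - <<'E'
from h import *
s,R,p=tool(); print(s["t"],p, "yaw",np.arctan2(R[1,0],R[0,0]))
C=cam("wrist"); im,d=grab_frame("wrist"); cv2.imwrite("pics/w2.png",im[:,:,::-1]); np.savez("w2.npz",d=d)
for th,z in (("fin",.104),("pocket",.044),("notch",.044),("lip",.08)):
    for r in tip_of("wrist",th)[:2]: print(th,round(r["conf"],2),np.round(r["at"]), atz(C,r["at"],z))
P=cloud(C,d,np.ones(d.shape,bool)); x,y,z=P.T
fit(P,(z>.112)&(z<.12)&(x>.42)&(x<.48)&(abs(y-.066)<.03),"fin top")
fit(P,(abs(z-.044)<.002)&(x>.40)&(x<.49),"rail")
fit(P,(abs(z-.08)<.003)&(x>.40)&(x<.49)&(y>.078),"lip")
fit(P,(abs(z-.086)<.003)&(x>.40)&(x<.49)&(y>.078),"rear")
fit(P,(abs(z-.060)<.002)&(x>.40)&(x<.49)&(y>.078),"shoe")
E
```

```text
7.55 [0.4469 0.1101 0.289 ] yaw 1.6416657476830863
fin 0.91 [315. 239.] [0.4527 0.0643 0.104 ]
pocket 0.69 [311. 169.] [0.4452 0.12   0.044 ]
notch 0.64 [315. 174.] [0.4501 0.1144 0.044 ]
lip 0.9 [302. 177.] [0.4357 0.1193 0.08  ]
fin top 216 [451.4573  65.7138] ((10.278635025024414, 20.748767852783203), 5.370619773864746) z 0.11634679836402421 line [  0.0159  -0.9999 451.301   66.7577]
rail 5329 [459.1267  21.0447] ((57.4537353515625, 328.27862548828125), 1.114341139793396) z 0.04481164843820745 line [  0.0158  -0.9999 468.8883  35.8315]
lip 740 [452.3148 135.0745] ((115.149169921875, 45.28428649902344), 72.98875427246094) z 0.08049030976785948 line [  0.2542   0.9672 445.89   117.1882]
rear 338 [449.0924 116.628 ] ((25.21851921081543, 72.86184692382812), 3.4609181880950928) z 0.08642930612755653 line [  0.0628  -0.998  459.3132 118.3224]
shoe 611 [446.9653 135.1127] ((102.29689025878906, 37.82051467895508), 80.13621520996094) z 0.060942659746014705 line [  0.071   -0.9975 448.8466 125.2895]
```

View pics/w2.png

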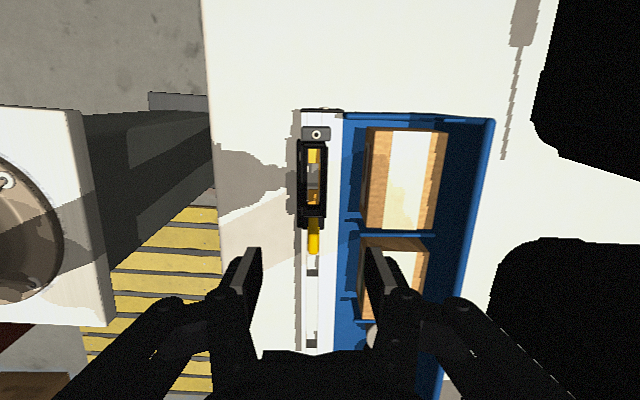

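Picture: the carriage rim at (312,180) sits right against the stop block at (316,133), and the fin is at (314,238). The pocket is at about (0.4475, 0.117). Next, the block.

>>> {"api": "drive_tool", "payload": {"xyz": [[-1,0.15,0],[-1,0.15,0],[-1,0.15,0],[-1,0.15,0],[-1,0.15,0]], "twist": [[0,0,0],[0,0,0],[0,0,0],[0,0,0],[0,0,0]]}}

```text
t: 8.3
tcp_pos: [0.4902, -0.0958, 0.2864]
orientation: [-0.0, 0.686, 0.728, -0.001]
contact_force: [-0.9, 0.0, 1.0]
finger_gap: 0.0554
finger_force: 0.0
```

>>> {"api": "drive_tool", "payload": {"xyz": [[-1,0.07,0],[-1,0.07,0],[-1,0.07,0],[-1,0.07,0],[-1,0.07,0],[-1,0.07,0]], "twist": [[0,0,0.085],[0,0,0.085],[0,0,0.085],[0,0,0.085],[0,0,0.085],[0,0,0.085]]}}

```text
t: 8.9
tcp_pos: [0.5174, -0.2877, 0.2863]
orientation: [-0.001, 0.73, 0.683, -0.0]
contact_force: [0.6, 0.8, -1.0]
finger_gap: 0.0553
finger_force: 0.0
```

Run:
```python
from h import *
s,R,p=tool(); print(s["t"],p, "yaw",np.arctan2(R[1,0],R[0,0]))
C=cam("wrist"); im,d=grab_frame("wrist"); cv2.imwrite("pics/w3.png",im[:,:,::-1])
for th,z in (("holder_red",.006),("card",.054),("caddy",0),("holder_green",.006)):
    for r in tip_of("wrist",th)[:2]: print(th,round(r["conf"],2),np.round(r["at"]), atz(C,r["at"],z))
P=cloud(C,d,np.ones(d.shape,bool)); x,y,z=P.T
b=(x>.47)&(x<.57)
fit(P,b&(z>.092)&(z<.106)&(y>-.33)&(y<-.25),"tab top")
fit(P,b&(abs(z-.070)<.004)&(y>-.335)&(y<-.25),"shoulder top")
fit(P,b&(abs(z-.036)<.003)&(y<-.23)&(y>-.43),"caddy")
```

```text
8.9 [ 0.5174 -0.2877  0.2863] yaw 1.5038348242379904
card 0.92 [309. 184.] [ 0.5126 -0.2909  0.054 ]
card 0.56 [319. 174.] [ 0.5239 -0.2801  0.054 ]
caddy 0.71 [318. 201.] [ 0.5205 -0.3295  0.    ]
holder_green 0.73 [316. 229.] [ 0.5157 -0.3664  0.006 ]
tab top 383 [ 520.6836 -292.5472] ((35.41004180908203, 9.493501663208008), 86.53556823730469) z 0.10052020395876893 line [   0.0667    0.9978  520.86   -291.0338]
shoulder top 128 [ 520.4331 -291.9778] ((58.1635856628418, 9.094146728515625), 86.10032653808594) z 0.0707767244427942 line [   0.1605    0.987   521.9517 -270.7455]
caddy 4257 [ 519.0115 -330.6434] ((160.84576416015625, 50.10321044921875), 86.6741943359375) z 0.03688464957671661 line [   0.123     0.9924  517.0421 -325.2507]
```

View pics/w3.png

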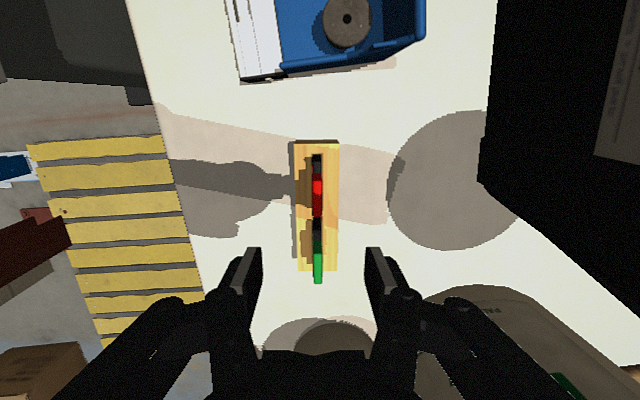

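Picture: red tab at (318,195), green tab at (318,262), both cards on the robot's side. The yaw is already right, so I'll descend on the red tab.

>>> {"api": "drive_tool", "payload": {"xyz": [[-0.025,0.02,0.2],[-0.025,0.02,0.4],[-0.025,0.02,0.6],[-0.025,0.02,0.7],[-0.025,0.02,0.735],[-0.025,0.02,0.735]], "twist": [[0,0,0],[0,0,0],[0,0,0],[0,0,0],[0,0,0],[0,0,0]]}}

```text
t: 9.75
tcp_pos: [0.5219, -0.291, 0.1405]
orientation: [-0.001, 0.729, 0.685, -0.0]
contact_force: [-0.2, -0.1, 0.5]
finger_gap: 0.0549
finger_force: 0.0
```

>>> {"api": "drive_tool", "payload": {"xyz": [[0,0,0],[0,0,0],[0,0,0],[0,0,0],[0,0,0],[0,0,0],[0,0,0]], "twist": [[0,0,0],[0,0,0],[0,0,0],[0,0,0],[0,0,0],[0,0,0],[0,0,0]], "fingers": 255, "newtons": 70}}

```text
t: 10.45
tcp_pos: [0.5218, -0.2921, 0.1422]
orientation: [0.0, 0.729, 0.684, -0.0]
contact_force: [-2.7, 0.0, 6.1]
finger_gap: 0.0079
finger_force: 68.1
```

>>> {"api": "drive_tool", "payload": {"xyz": [[0,0,-0.1],[0,0,-0.25],[0,0,-0.5],[0,0,-0.75],[0,0,-0.75]], "twist": [[0,0,0],[0,0,0],[0,0,0],[0,0,0],[0,0,0]]}}

```text
t: 10.95
tcp_pos: [0.5252, -0.293, 0.2992]
orientation: [0.007, 0.729, 0.684, 0.002]
contact_force: [1.6, 0.6, -0.2]
finger_gap: 0.008
finger_force: 68.4
```

>>> {"api": "drive_tool", "payload": {"xyz": [[0.15,-0.04,0],[0.4,-0.1,0],[0.6,-0.15,0],[0.8,-0.2,0],[1,-0.25,0],[1,-0.25,0]], "twist": [[0,0,0],[0,0,0],[0,0,0],[0,0,0],[0,0,0],[0,0,0]]}}

```text
t: 11.55
tcp_pos: [0.4839, -0.083, 0.2913]
orientation: [-0.0, 0.726, 0.687, 0.001]
contact_force: [-0.2, -0.6, -0.6]
finger_gap: 0.0076
finger_force: 68.4
```

>>> {"api": "drive_tool", "payload": {"xyz": [[0.2,-0.05,0],[0.4,-0.1,0],[0.6,-0.15,0],[0.8,-0.2,0],[0.9,-0.25,0],[1,-0.25,0],[1,-0.25,0]], "twist": [[0,0,-0.02],[0,0,-0.05],[0,0,-0.082],[0,0,-0.082],[0,0,-0.082],[0,0,-0.082],[0,0,-0.082]]}}

```text
t: 12.25
tcp_pos: [0.4476, 0.1161, 0.2913]
orientation: [0.0, 0.682, 0.731, 0.001]
contact_force: [-0.1, -0.7, -0.3]
finger_gap: 0.0079
finger_force: 68.4
```

Run:
```python
from h import *
s,R,p=tool(); print(s["t"],p, "yaw",np.arctan2(R[1,0],R[0,0]),s["finger_gap"])
C=cam("wrist"); im,d=grab_frame("wrist"); cv2.imwrite("pics/w4.png",im[:,:,::-1])
o=[s0 for s0 in tip_of("wrist","holder_red")[:1]]; print(o, [atz(C,r["at"],p[2]-ctrl.grip_depth-.082) for r in o])
for th,z in (("fin",.104),("lip",.08),("pocket",.044)):
    for r in tip_of("wrist",th)[:2]: print(th,round(r["conf"],2),np.round(r["at"]), atz(C,r["at"],z))
m=cut_out("wrist","holder_red")
P=cloud(C,d,np.ones(d.shape,bool)); x,y,z=P.T
if m:
    Q=cloud(C,d,m[0]["pixels"]); q=(Q-p)@R; print("holder mask",m[0]["conf"],len(q),np.percentile(q,[2,50,98],axis=0))
fit(P,(z>.112)&(z<.12)&(x>.42)&(x<.48)&(abs(y-.066)<.03),"fin top")
fit(P,(abs(z-.086)<.003)&(x>.40)&(x<.49)&(y>.075)&(y<.16),"rear")
# held thing in the tool frame
T=(P-p)@R; h=(abs(T[:,1])<.02)&(T[:,2]>.06)&(T[:,2]<.15)&(abs(T[:,0])<.05); print(h.sum())
for a,b in ((.06,.08),(.08,.1),(.1,.12),(.12,.14)):
    k=h&(T[:,2]>a)&(T[:,2]<b); print(a,k.sum(),np.percentile(T[k],[2,50,98],axis=0) if k.sum()>5 else "")
```

```text
12.25 [0.4476 0.1161 0.2913] yaw 1.639672349502031 0.007889030655544754
[{'at': [316.5, 216.8], 'conf': 0.84}] [array([0.4508, 0.114 , 0.1554])]
fin 0.59 [314. 241.] [0.4522 0.0672 0.104 ]
lip 0.78 [301. 185.] [0.4356 0.1163 0.08  ]
pocket 0.67 [315. 244.] [0.4559 0.0334 0.044 ]
pocket 0.66 [311. 177.] [0.4463 0.1168 0.044 ]
holder mask 0.64 2459 [[-0.0162 -0.0047  0.0404]
 [ 0.0161  0.0002  0.0463]
 [ 0.029   0.0045  0.1081]]
fin top 0
rear 323 [459.2052 117.2292] ((24.084814071655273, 70.33164978027344), 20.830318450927734) z 0.08643368012249308 line [  0.0624  -0.998  459.3723 117.9715]
1241
0.06 933 [[ 0.0063 -0.014   0.0604]
 [ 0.0173 -0.0003  0.0706]
 [ 0.0289  0.0153  0.0784]]
0.08 189 [[ 0.0275 -0.0055  0.0805]
 [ 0.0287 -0.0004  0.0892]
 [ 0.0292  0.0044  0.0994]]
0.1 119 [[ 0.0277 -0.0044  0.1002]
 [ 0.0288  0.0002  0.1082]
 [ 0.0292  0.0041  0.1185]]
0.12 0
```

View pics/w4.png

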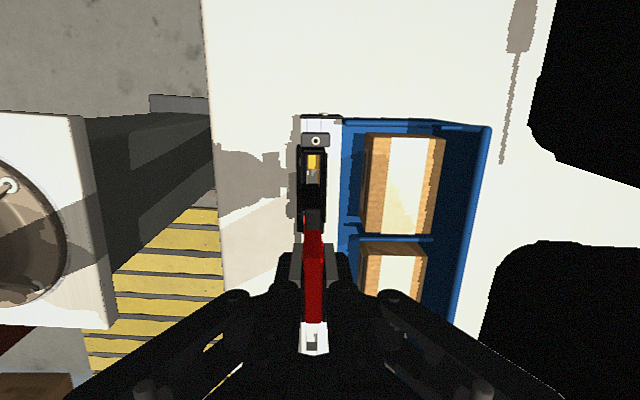

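Picture: the holder is held centred, red tab at (313,270), with the pocket at (312,175) ahead of it. In y the holder sits 1–2 mm right of the pocket, so I'll shift by +2 mm and descend.

>>> {"api": "drive_tool", "payload": {"xyz": [[0.01,0,0.15],[0.01,0,0.3],[0.01,0,0.3],[0.01,0,0.34],[0.01,0,0.38],[0.01,0,0.38]], "twist": [[0,0,0],[0,0,0],[0,0,0],[0,0,0],[0,0,0],[0,0,0]]}}

```text
t: 13.15
tcp_pos: [0.4476, 0.1155, 0.2148]
orientation: [0.0, 0.684, 0.73, -0.0]
contact_force: [0.4, -0.4, -0.6]
finger_gap: 0.0079
finger_force: 68.4
```

>>> {"api": "drive_tool", "payload": {"xyz": [[0,0,0.03],[0,0,0.06],[0,0,0.06]], "twist": [[0,0,0],[0,0,0],[0,0,0]]}}

```text
t: 13.45
tcp_pos: [0.4472, 0.1155, 0.2023]
orientation: [-0.0, 0.684, 0.73, -0.0]
contact_force: [-0.0, -0.2, -1.9]
finger_gap: 0.0078
finger_force: 68.4
```

>>> {"api": "drive_tool", "payload": {"xyz": [[0.012,0,0.0],[0.012,0,0.02],[0.012,0,0.05],[0.012,0,0.05]], "twist": [[0,0,0],[0,0,0],[0,0,0],[0,0,0]]}}

```text
t: 13.85
tcp_pos: [0.4469, 0.1179, 0.1921]
orientation: [-0.0, 0.684, 0.73, -0.001]
contact_force: [0.4, -0.3, -0.4]
finger_gap: 0.0082
finger_force: 68.4
```

Run:
```python
from h import *
s,R,p=tool(); print(s["t"],p,"yaw",np.arctan2(R[1,0],R[0,0]),s["contact_force"],s["moment"])
C=cam("wrist"); im,d=grab_frame("wrist"); cv2.imwrite("pics/w5.png",cv2.resize(im[60:360,180:460,::-1],(560,600),interpolation=cv2.INTER_CUBIC))
P=cloud(C,d,np.ones(d.shape,bool)); x,y,z=P.T
fit(P,(abs(z-.086)<.003)&(x>.40)&(x<.49)&(y>.075)&(y<.16),"rear")
k=(abs(z-.081)<.003)&(x>.42)&(x<.475)&(y>.10)&(y<.17); print("cheek y",k.sum(),np.percentile(y[k],[2,50,98]))
T=(P-p)@R
k=(abs(T[:,1])<.006)&(T[:,2]>.075)&(T[:,2]<.108)&(T[:,0]>.02)&(T[:,0]<.032); print(k.sum(),np.median(P[k],axis=0))
```

```text
13.85 [0.4469 0.1179 0.1921] yaw 1.6358367880689255 [ 0.3513 -0.263  -0.3617] [0.0249 0.0405 0.0197]
rear 477 [451.6893 129.9017] ((19.084516525268555, 46.97808074951172), 5.344010829925537) z 0.08642906966320221 line [  0.0757  -0.9971 458.2134 132.2793]
cheek y 808 [0.1074 0.1368 0.1534]
302 [0.4445 0.1465 0.1029]
```

View pics/w5.png

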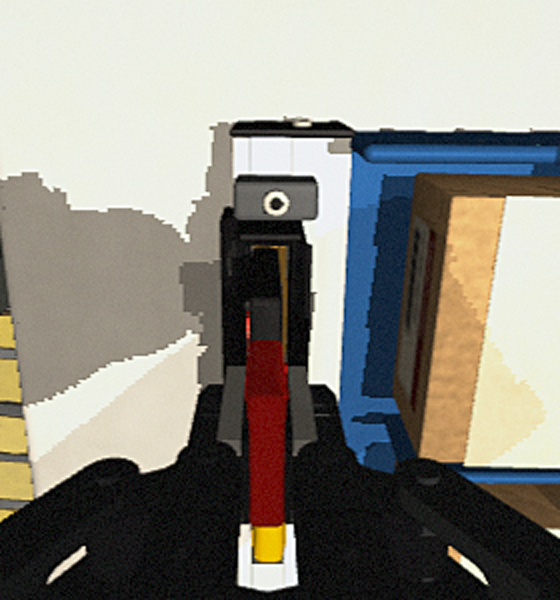

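Picture: the body enters the pocket between lip and rear wall with no contact force, and the carriage still sits at its stop. I'll press on.

>>> {"api": "drive_tool", "payload": {"xyz": [[0,0,0.03],[0,0,0.05],[0,0,0.06],[0,0,0.06]], "twist": [[0,0,0],[0,0,0],[0,0,0],[0,0,0]], "newtons": 90}}

```text
t: 14.3
tcp_pos: [0.4473, 0.1181, 0.1808]
orientation: [-0.0, 0.684, 0.73, -0.0]
contact_force: [-1.1, -0.6, 3.4]
finger_gap: 0.0079
finger_force: 92.0
```

>>> {"api": "drive_tool", "payload": {"xyz": [[0,0,0.02],[0,0,0.04],[0,0,0.04]], "twist": [[0,0,0],[0,0,0],[0,0,0]]}}

```text
t: 14.6
tcp_pos: [0.4476, 0.1183, 0.1741]
orientation: [0.001, 0.684, 0.73, -0.0]
contact_force: [-5.2, -2.2, 15.7]
finger_gap: 0.008
finger_force: 93.9
```

>>> {"api": "drive_tool", "payload": {"xyz": [[0,0,0.02],[0,0,0.03],[0,0,0.03],[0,0,0.03]], "twist": [[0,0,0],[0,0,0],[0,0,0],[0,0,0]]}}

```text
t: 15.0
tcp_pos: [0.4485, 0.119, 0.1733]
orientation: [0.003, 0.684, 0.729, -0.0]
contact_force: [-22.2, -8.7, 82.8]
finger_gap: 0.0079
finger_force: 104.5
```

>>> {"api": "drive_tool", "payload": {"xyz": [[0,0,-0.015],[0,0,-0.022],[0,0,-0.022],[0,0,-0.022]], "twist": [[0,0,0],[0,0,0],[0,0,0],[0,0,0]]}}

```text
t: 15.4
tcp_pos: [0.4477, 0.1184, 0.1739]
orientation: [0.001, 0.684, 0.73, -0.0]
contact_force: [-9.4, -3.5, 33.7]
finger_gap: 0.0076
finger_force: 96.3
```

Run:
```python
from h import *
s,R,p=tool(); print(s["t"],p,"yaw",np.arctan2(R[1,0],R[0,0]),s["contact_force"],s["moment"],s["finger_force"],np.abs(s["qd"]).max())
C=cam("wrist"); im,d=grab_frame("wrist"); w=im
m=cut_out("wrist","holder_red")
if m:
    Q=cloud(C,d,m[0]["pixels"]); q=(Q-p)@R; print("mask tool frame",m[0]["conf"],len(q),np.percentile(q,[2,50,98],axis=0)); print("world",np.percentile(Q,[2,50,98],axis=0))
P=cloud(C,d,np.ones(d.shape,bool)); T=(P-p)@R
k=(abs(T[:,1])<.006)&(T[:,2]>.03)&(T[:,2]<.055)&(abs(T[:,0])<.02); print("tab top z",np.percentile(P[k][:,2],[5,50,95]))
k=(abs(T[:,1])<.004)&(T[:,2]>.06)&(T[:,2]<.08)&(T[:,0]>.02)&(T[:,0]<.032); print("body top z",k.sum(),np.percentile(P[k],[5,50,95],axis=0))
im2,d2=grab_frame("scene"); 
for th,z in (("fin",.104),("holder_red",.038),("pocket",.044),("card",.086),("holder_green",.006)):
    for r in tip_of("scene",th)[:1]: print(th,round(r["conf"],2),np.round(r["at"]), atz(cam("scene"),r["at"],z))
a=cv2.resize(w[60:360,180:460],(420,450)); b=cv2.resize(im2[160:310,230:350],(360,450),interpolation=cv2.INTER_CUBIC)
cv2.imwrite("pics/f.png",np.hstack([a,b])[:,:,::-1])
```

```text
15.4 [0.4477 0.1184 0.1739] yaw 1.6354793146214808 [-9.3923 -3.4821 33.6982] [-0.9481  2.4782 -0.003 ] 96.27204459160566 0.0022637755319772895
mask tool frame 0.58 2320 [[-0.0163 -0.005   0.0404]
 [ 0.016   0.0002  0.0464]
 [ 0.0289  0.0044  0.098 ]]
world [[0.4411 0.1021 0.0759]
 [0.4472 0.1343 0.1275]
 [0.4519 0.1471 0.1335]]
tab top z [0.1233 0.1326 0.1399]
body top z 317 [[0.4427 0.1388 0.0959]
 [0.4462 0.1441 0.1024]
 [0.4499 0.1472 0.1034]]
fin 0.93 [311. 227.] [0.4447 0.066  0.104 ]
holder_red 0.69 [296. 260.] [0.4505 0.118  0.038 ]
pocket 0.8 [299. 255.] [0.453 0.105 0.044]
card 0.7 [296. 242.] [0.4505 0.1147 0.086 ]
holder_green 0.6 [327. 207.] [ 0.5723 -0.1632  0.006 ]
```

View pics/f.png

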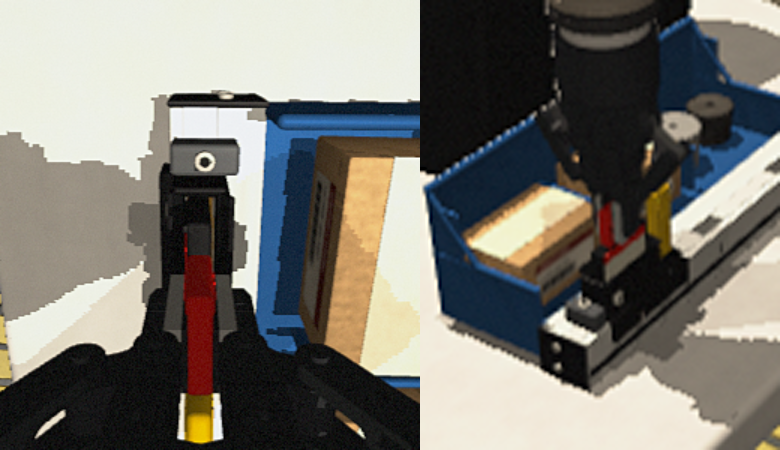

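The picture shows the holder down between lip and rear wall. The card faces front, the carriage touches the stop block, and the gripper is on the tab. Tab top measures 0.1326 m (0.132 is home) and the shoulders 0.1024 m (0.102 is home). The travel ended on a solid stop, and it is held there at 34 N.

```bash
python3 -c "
from bench import job
print(job.finish_job())"
```

```text
the job is handed in; nothing more can be done
None
```

I slid the carriage to its left end stop and pushed the red holder fully home, and I handed the job in at about 15 s with the gripper still pressing it down at about 34 N (the hand-in returned no verdict).

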